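Feed the tensioner shoe home with the push stick

ROBOT

A 6-joint arm with a two-finger parallel gripper is mounted at the origin on the work surface. World frame = base frame: x ahead of the robot, y to its left, z up, the work surface at z = 0. Lengths are in mm, angles in rad, forces in N, time in s.
With the tool pointing down it reaches from about 400 to 925 mm from the base axis. Payload 12.5 kg.
Tool frame: the origin (TCP) lies between the finger pads; the fingertips stand 19 mm ahead of it and the grasp point (between the pads) is the TCP (env.tips_ahead is the distance from the TCP to the fingertips, in mm); z points along the fingers, y is the line along which they close (so a half turn about z gives the same grasp; the last joint's range is limited). The gripper opens to 95 mm and grips with 3 to 60 N. Pads are 20 mm wide; open, the fingers measure 119 mm over their backs; the gripper's body (75 mm by 180 mm) begins 59 mm behind the grasp point.
Start: joints at [1.139, 0.491, 1.559, -0, 1.092, -0.106], TCP at [200.025, 592.144, 233.661] pointing down, gripper open.
Joint ranges: [-3.1, 3.1], [-0.84, 2.19], [0.05, 2.79], [-1.13, 4.28], [0.06, 2.93], [-2.69, 2.69]. Speed limits (rad/s): [2.22, 2.22, 2.79, 3.14, 3.14, 3.14].

INTERFACE

Orientations are given as [roll, pitch, yaw] about the fixed x, y, z axes, in that order (R = Rz(yaw) Ry(pitch) Rx(roll)).
In Python, from cell import env gives the robot as it stands.
- The arm moves only by the shell command python3 -m crank 'ROWS'. ROWS is JSON, a list of rows, each a list of 5 numbers: the shift along the tool's x, y, z in mm, then the turn about the tool's z in degrees, then the finger opening in mm, from 0 to 95.1. In form: [[dx, dy, dz, yaw, grip], ...]. A call has 1 to 10 rows; each row is the pose to reach, as a shift and turn from the pose commanded when the call began, along the tool's axes at that moment; what a row does not reach only later rows make up. A row lasts 1/12 s, in which the tool goes at most 41.7 mm and 7.16 degrees, less where a joint would pass 70% of its speed; a pose out of reach is approached as far as the arm can. A call with a gripper value outside its range is refused whole. The fingers move at their own pace and stop on an object; the grip force is fixed at half the most. Time passes only in rows, so rows that repeat a pose let the fingers close. It gives the time, the measured TCP pose, the force, the opening and the grip force at its end, in the units of the state.
- env.state(): the state, without advancing time (a new reading comes with each control period).
- env.read_camera(name): name is "scene" or "top"; returns a dict with "img" (384x512x3 uint8, blue, green, red), "K" (3x3 intrinsics, pixels), "pose" (4x4, takes a point from camera to world coordinates). Camera axes: x right, y down, z forward; pixel columns grow to the right and rows downward; lengths in mm; the calibration is good to about 2 mm. A picture is of the moment at which its call begins. There is no depth.
- env.job_done(): hands the job in; it is judged then, once.
The state is a dict: "t": time; "joints": joint angles; "qvel": joint speeds; "tau": joint torques, N m; "eef_pos": TCP position; "tcp_rot": TCP orientation; "ft_force": force on the tool from outside, world axes, zero at the start; "moment": the same for the moment, N m; "opening": opening from 0.0 (shut) to 1.0 (fully open); "grip_force": force on a finger pad.
Only numpy, scipy, OpenCV 4.12 (cv2) and the standard library are available. Lean on these libraries where they do the work, as an engineer would, in place of code of your own. Each camera call takes 0.05 s, during which the arm holds its last target. There are 200 camera calls.

TASK

Pick up the wooden push stick from the blue mat and use its red tip to feed the brass shoe along the narrow channel of the aluminium tensioner housing, until it comes up against the sprung stop hidden inside. Then keep the stick pressed steadily on the shoe with about 10 N (a kilogram's push) for a good second; be gentle throughout, never jabbing or forcing the stick against the shoe or housing. Draw the stick out, lay it flat along the mat again, do not touch the shoe with the fingers, and leave the other things on the bench alone.

Things in the scene. Friction and masses are not known exactly. Their poses are not given: they have to be found in the camera images.
- housing: Aluminium tensioner housing, fixed, 188 x 62 x 41 mm. Origin: on the underside, below the channel line, 97 mm from the mouth end; x = feed direction, z up. Channel along x at y = 0, 17 mm wide, floor at z = 16 mm: an open-topped trough from x = -75 to -15 mm (walls up to z = 28), then a tunnel from x = -15 to 85, roof underside z = 35, top z = 41. A 7 mm wide sight slot in the roof runs from x = -15 to 22.
- mouth (a point): On the channel floor's centre line where the trough begins (housing x = -75, z = 16 mm). Behind it the mouth flares, open at the rear and top, from 17 mm wide here to about 36 mm wide at x = -96.
- tunnel (a point): On the channel floor's centre line where the tunnel roof begins (housing x = -15, z = 16 mm). Deeper in hides a stop pad on a spring of 2.5 N per mm (up to 10 mm travel). Its face is anywhere from housing x = 30 to 54 mm, new each time, not measured: feel for it. The shoe slides with under 1.5 N, so a steadily growing push means the stop.
- shoe: Brass tensioner shoe, block 30 (along the channel, its x) x 15 (y) x 16 mm high, about 65 g, lying in the open trough. Origin: centre of underside. 1 mm side clearance to the channel on each side.
- stick: Hardwood push stick, 70 g. Straight bar 250 long x 13 wide x 14 mm high with a raised grip hump in the same 13 mm width, 60 mm long, reaching 44 mm above the stick's underside. Origin: on the underside, below the middle of the hump; x axis along the bar to the red tip, which is at x = +160 mm; the plain end is at x = -90 mm. z up. Take it across the hump from above.
- stick_tip (a point): Centre of the red end face of the stick (stick x = 160, 7 mm above the underside).
- stick_middle (a point): Middle of the stick's length, on its underside (stick x = 35 mm).
- mat: Blue mat fixed on the bench, 290 (x) x 75 (y) x 4 mm thick, where the stick lies. Origin: centre of underside; top at z = 4 mm.
- clutch_basket: Silver clutch basket, bystander: 110 mm diameter, 46 mm high. Origin: centre of underside.
- bolt_jar: Green glass jar of bolts, bystander: 68 mm diameter, 100 mm high. Origin: centre of underside.
- socket_wrench: Chrome socket wrench lying down, bystander: about 200 mm long along its x, up to 44 mm high. Origin: underside near mid-length.
- footpeg: Matte black rubber footpeg, bystander: about 113 x 34 x 30 mm. Origin: underside of the rubber.
- tin: Square red tin parts box, bystander, fixed: 160 x 160 x 60 mm, its hinged lid standing open on the side nearest the robot up to about 230 mm high. Origin: centre of underside.
Not all that is in view belongs to the job. What is shaped like the housing but black or pink is not meant.

How it is judged (in metres and radians):
On the way, in this order (a step that is already met when the one before it is completed fails the run):
1. the push stick is picked up off the mat (z of stick in the frame of mat above 0.015 m), for 0.1 s.
2. the shoe, inside the tunnel at the stop and no longer moving, is pressed by the stick with 6 to 18 N for 0.6 s (contact force between stick and shoe between 6 and 18 N and x of shoe in the frame of housing above 0.012 m and linear speed of shoe below 0.006 m/s), for 0.6 s.
At the end, for the whole second after the job is handed in: The shoe rests inside the tunnel where it was pressed home (its centre 12 to 48 mm along housing x); the stick lies released, flat and still on the mat, its middle within 45 mm lengthways and 35 mm sideways of the mat's centre, within 0.25 rad of the mat's length (x of shoe in the frame of housing between 0.012 and 0.048 m and linear speed of each of shoe, stick below 0.01 m/s and x of stick_middle in the frame of mat between -0.045 and 0.045 m and y of stick_middle in the frame of mat between -0.035 and 0.035 m and z of stick_middle in the frame of mat below 0.009 m and angle between the x axis of stick and the x axis of mat, either way round below 0.25 rad and angle between stick's own z axis and vertical below 0.15 rad); the robot touches nothing.
It fails at once if the stick pushes the shoe with more than 18 N (contact force between stick and shoe above 18 N).
It fails at once if the stick is forced against the housing with more than 20 N (contact force between stick and housing above 20 N).
It fails at once if the fingers touch the shoe (contact force between the fingers and shoe above 0.5 N).
It fails at once if a bystander is moved by more than 15 mm (distance of any of clutch_basket, bolt_jar, socket_wrench, footpeg from where it was at the start of the episode above 0.015 m).
It fails at once if the tin box is struck (contact force between anything else and tin above 8 N).
It also fails if it takes over 58 s, if anything falls off the work surface, if the arm or the gripper's body presses on something with over 40 N, if the wrist force passes 120 N, or if a joint passes its speed limit or range.

## Working session

There is one attempt and no reset: what is moved stays moved. The work goes in short steps, Python scripts to look and compute and a shell command to move; the robot and the scene stay as the last step left them, time stands still between calls to the robot, and variables do not carry over. Pictures are saved under pics/ and viewed, at most 10 in all, crops included, and the job is handed in when it is done.

```bash
ls; mkdir -p pics
python3 - <<'E'
from cell import env
import cv2,numpy as np
np.set_printoptions(precision=4,suppress=True)
for n in("scene","top"):
    c=env.read_camera(n); cv2.imwrite(f"pics/{n}0.png",c["img"]); print(n,c["K"],c["pose"])
print(env.state())
E
```

```text
pics
scene [[480.4416   0.     243.1801]
 [  0.     480.4416 188.1285]
 [  0.       0.       1.    ]] [[   0.81      0.5032   -0.3012  939.8917]
 [   0.5863   -0.6833    0.4352 -643.5314]
 [   0.0132   -0.5291   -0.8485 1223.8225]
 [   0.        0.        0.        1.    ]]
top [[352.9194   0.     252.282 ]
 [  0.     352.9194 194.3601]
 [  0.       0.       1.    ]] [[  -0.0107   -0.9946    0.1032  410.3459]
 [  -0.9999    0.0106   -0.0012  -44.3837]
 [   0.0001   -0.1032   -0.9947 1107.8911]
 [   0.        0.        0.        1.    ]]
{'t': 0.1, 'joints': array([ 1.1394,  0.4915,  1.5594, -0.    ,  1.0917, -0.1056]), 'qvel': array([ 0.0007, -0.0013, -0.002 , -0.0007,  0.002 , -0.0003]), 'tau': array([  0.0031, -61.3623, -25.8608,   0.0694,   0.047 ,  -0.    ]), 'eef_pos': array([199.9277, 591.9507, 233.1379]), 'tcp_rot': array([-3.1406, -0.0001,  2.8158]), 'ft_force': array([ 0.5445,  0.0154, -0.3288]), 'moment': array([-0.0346, -0.0498, -0.0112]), 'grip_force': 0.0, 'opening': 1.0012192797171282}
```

View pics/scene0.png

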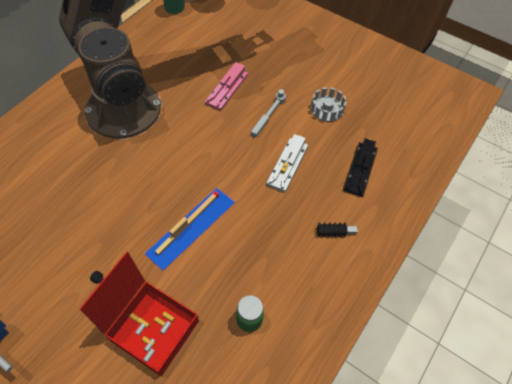

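View pics/top0.png

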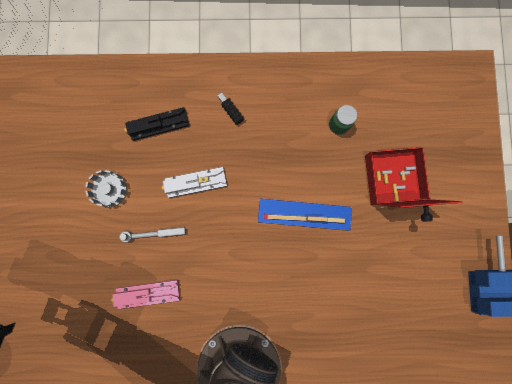

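Candidates shaped like the housing, by scene pixels: silver (287,163), black (361,167), pink (227,87). The silver one with the brass shoe at about (285,168) matches "aluminium", so I'll confirm it in an enlarged crop.

Run:
```python
import cv2,numpy as np
a=cv2.imread("pics/scene0.png")[130:195,260:315]; b=cv2.imread("pics/top0.png")[160:205,155:235]; 
s=cv2.imread("pics/top0.png")[190:240,250:360]
r=lambda i,k:cv2.resize(i,None,fx=k,fy=k,interpolation=cv2.INTER_CUBIC)
A=r(a,6);B=r(b,5);S=r(s,4)
c=np.zeros((600,800,3),np.uint8);c[:A.shape[0],:A.shape[1]]=A;c[:B.shape[0],340:340+B.shape[1]]=B;c[240:440,340:780]=S
cv2.imwrite("pics/crop1.png",c)
```

```text
(no output)
```

View pics/crop1.png

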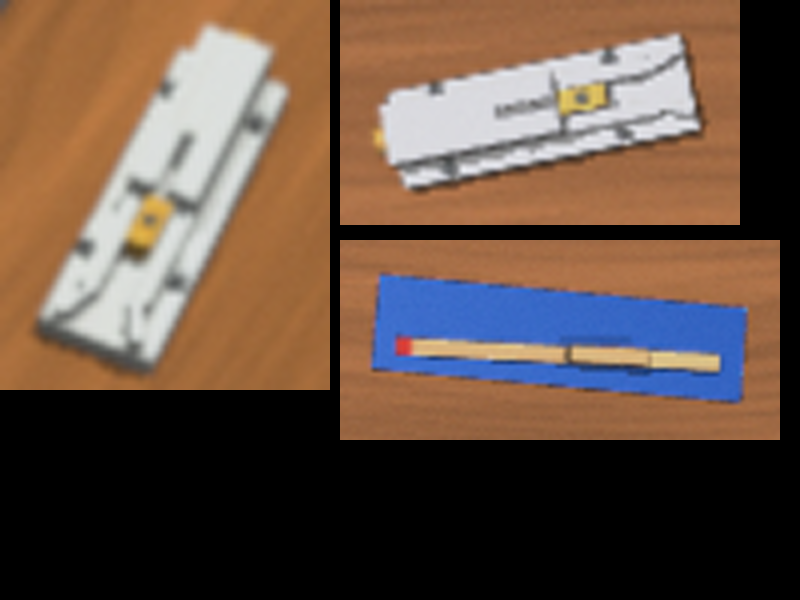

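Confirmed: the silver housing holds the brass shoe. In the top view its mouth is at the right end (about (225,177)) and the tunnel runs left. The stick's red tip is at top (266,216), with the hump at about (317,218). Next I'll measure all of these numerically in both views.

```bash
cat > h.py <<'E'
from cell import env
import cv2,numpy as np
from scipy.optimize import least_squares
np.set_printoptions(precision=2,suppress=True)
def proj(c,P):
    P=np.atleast_2d(P); T=np.linalg.inv(c["pose"]); q=(P@T[:3,:3].T+T[:3,3])@c["K"].T; return q[:,:2]/q[:,2:]
def ray(c,uv):
    d=c["pose"][:3,:3]@np.linalg.solve(c["K"],[uv[0],uv[1],1.]); return c["pose"][:3,3],d
def onz(c,uv,z):
    o,d=ray(c,uv); return o+d*(z-o[2])/d[2]
def tri(cs,uvs):
    return least_squares(lambda p:np.concatenate([proj(c,p)[0]-u for c,u in zip(cs,uvs)]),[500,0,20]).x
def cams(): return env.read_camera("scene"),env.read_camera("top")
def pose(xy_yaw,P):
    x,y,a=xy_yaw; P=np.atleast_2d(P).astype(float); R=np.array([[np.cos(a),-np.sin(a),0],[np.sin(a),np.cos(a),0],[0,0,1]])
    return P@R.T+[x,y,0]
def hsv(c): return cv2.cvtColor(c["img"],cv2.COLOR_BGR2HSV)
def blob(m,box):
    k=np.zeros_like(m);x0,y0,x1,y1=box;k[y0:y1,x0:x1]=m[y0:y1,x0:x1]
    n,l,s,ce=cv2.connectedComponentsWithStats(k,connectivity=8)
    i=1+np.argmax(s[1:,4]); return (l==i),ce[i],s[i,4]
E
python3 - <<'E'
from h import *
cs=cams(); boxes=dict(mat=[(140,180,240,275),(250,190,360,240)],h=[(260,130,315,195),(155,160,235,205)])
rec={}
for i,c in enumerate(cs):
    H=hsv(c)
    m,ce,n=blob(cv2.inRange(H,(100,120,80),(125,255,255)),boxes["mat"][i])
    ys,xs=np.nonzero(m); pts=np.c_[xs,ys].astype(np.float32)
    hull=cv2.convexHull(pts); q=cv2.approxPolyDP(hull,6,True)[:,0]; print("mat hull",q.tolist())
    for p in q: print(onz(c,p,4)[:2],end=" ")
    red,ce,n=blob(cv2.inRange(H,(0,150,100),(5,255,255))|cv2.inRange(H,(172,150,100),(180,255,255)),boxes["mat"][i]);print("\nred",ce,n); rec["r",i]=ce
    w=cv2.inRange(H,(8,40,130),(28,200,255)); k=np.zeros_like(w); cv2.fillConvexPoly(k,cv2.erode(np.zeros((1,1),np.uint8),None) if 0 else q,255)
    k=cv2.erode(k,np.ones((3,3))); ws=w&k; ys,xs=np.nonzero(ws); 
    vx,vy,x0,y0=cv2.fitLine(np.c_[xs,ys].astype(np.float32),cv2.DIST_L2,0,.01,.01).ravel()
    t=(xs-x0)*vx+(ys-y0)*vy; print("wood",len(xs),"line",vx,vy,x0,y0,"ends",[x0+t.min()*vx,y0+t.min()*vy],[x0+t.max()*vx,y0+t.max()*vy])
    sh,ce,n=blob(cv2.inRange(H,(18,120,100),(32,255,255)),boxes["h"][i]); print("shoe",ce,n,cv2.minAreaRect(np.argwhere(sh)[:,::-1].astype(np.float32))); rec["s",i]=ce
print("red tri",tri(cs,[rec["r",0],rec["r",1]]),"shoe tri",tri(cs,[rec["s",0],rec["s",1]]))
print(onz(cs[0],rec["r",0],14),onz(cs[1],rec["r",1],14),onz(cs[0],rec["s",0],30),onz(cs[1],rec["s",1],30))
r=lambda i,b,k:cv2.resize(i[b[1]:b[3],b[0]:b[2]],None,fx=k,fy=k,interpolation=cv2.INTER_CUBIC)
A=r(cs[0]["img"],(262,132,312,193),9);B=r(cs[1]["img"],(160,165,230,200),5) ; B=cv2.resize(r(cs[1]["img"],(160,165,230,200),10),None,fx=1,fy=1)
cv2.imwrite("pics/c2.png",A);cv2.imwrite("pics/c3.png",B)
E
```

```text
mat hull [[233.0, 202.0], [163.0, 269.0], [146.0, 254.0], [216.0, 189.0]]
[510.98 -74.49] [ 483.43 -354.9 ] [ 416.9  -349.11] [443.34 -68.46] 
red [215.64 193.45] 11Traceback (most recent call last):
  File "<stdin>", line 11, in <module>
cv2.error: OpenCV(4.12.0) /io/opencv/modules/imgproc/src/drawing.cpp:2404: error: (-215:Assertion failed) points.checkVector(2, CV_32S) >= 0 in function 'fillConvexPoly'
```

```bash
cat > m1.py <<'E'
from h import *
cs=cams(); boxes=dict(mat=[(140,180,240,275),(250,190,360,240)],h=[(260,130,315,195),(155,160,235,205)])
rec={}
for i,c in enumerate(cs):
    H=hsv(c)
    m,ce,n=blob(cv2.inRange(H,(100,120,80),(125,255,255)),boxes["mat"][i])
    pts=np.argwhere(m)[:,::-1].astype(np.int32)
    hull=cv2.convexHull(pts); q=cv2.approxPolyDP(hull,4,True)[:,0].astype(np.int32); print("mat hull",q.tolist())
    for p in q: print(onz(c,p,4)[:2],end=" ")
    red,ce,n=blob(cv2.inRange(H,(0,150,100),(5,255,255))|cv2.inRange(H,(172,150,100),(180,255,255)),boxes["mat"][i]);print("\nred",ce,n); rec["r",i]=ce
    w=cv2.inRange(H,(8,40,130),(28,200,255)); k=np.zeros_like(w); cv2.fillConvexPoly(k,hull,255)
    k=cv2.erode(k,np.ones((3,3))); ys,xs=np.nonzero(w&k)
    vx,vy,x0,y0=cv2.fitLine(np.c_[xs,ys].astype(np.float32),cv2.DIST_L2,0,.01,.01).ravel()
    t=(xs-x0)*vx+(ys-y0)*vy; e=[np.array([x0+s*vx,y0+s*vy]) for s in(t.min()-.5,t.max()+.5)]
    print("wood",len(xs),"ends",e,[onz(c,p,20)[:2] for p in e])
    sh,ce,n=blob(cv2.inRange(H,(18,120,100),(32,255,255)),boxes["h"][i]); print("shoe",ce,n,cv2.minAreaRect(np.argwhere(sh)[:,::-1].astype(np.float32))); rec["s",i]=ce
print("red tri",tri(cs,[rec["r",0],rec["r",1]]),"shoe tri",tri(cs,[rec["s",0],rec["s",1]]))
print(onz(cs[0],rec["r",0],14),onz(cs[1],rec["r",1],14),onz(cs[0],rec["s",0],30),onz(cs[1],rec["s",1],30))
r=lambda i,b,k:cv2.resize(i[b[1]:b[3],b[0]:b[2]],None,fx=k,fy=k,interpolation=cv2.INTER_CUBIC)
cv2.imwrite("pics/c2.png",r(cs[0]["img"],(262,132,312,193),9));cv2.imwrite("pics/c3.png",r(cs[1]["img"],(160,165,230,200),10))
E
python3 m1.py
```

```text
mat hull [[233, 202], [163, 269], [146, 254], [216, 189]]
[510.98 -74.49] [ 483.43 -354.9 ] [ 416.9  -349.11] [443.34 -68.46] 
red [215.64 193.45] 11
wood 319 ends [array([155.27, 251.96]), array([214.62, 193.89])] [array([ 439.99, -333.63]), array([456.88, -91.77])]
shoe [284.16 166.94] 32 ((284.10003662109375, 166.80001831054688), (3.5777084827423096, 8.497057914733887), 26.56505012512207)
mat hull [[351, 207], [349, 229], [258, 221], [260, 199]]
[ 481.79 -354.63] [ 413.28 -345.69] [441.14 -62.72] [509.99 -69.85] 
red [265.54 216.15] 13
wood 297 ends [array([267.44, 216.16]), array([344.6 , 220.12])] [array([455.26, -91.7 ]), array([ 440.56, -328.84])]
shoe [203.03 179.39] 31 ((202.9615478515625, 179.3076934814453), (4.118439674377441, 8.825225830078125), 78.69007110595703)
red tri [455.72 -85.98  13.65] shoe tri [570.52 105.92  26.02]
[455.97 -86.04  14.  ] [455.58 -86.08  14.  ] [571.49 103.11  30.  ] [570.24 105.65  30.  ]
```

View pics/c2.png

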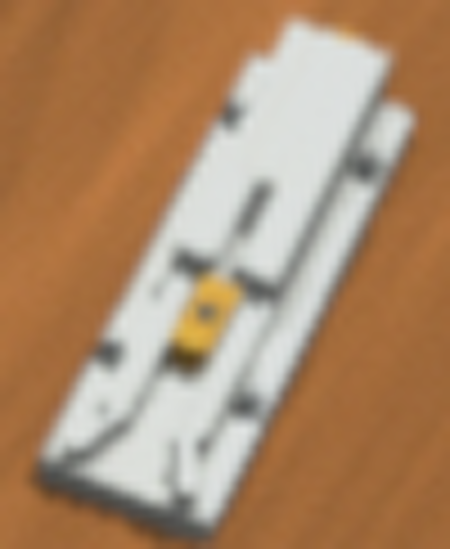

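View pics/c3.png

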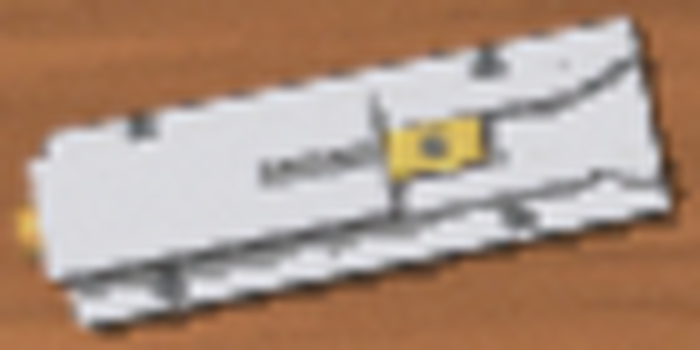

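Scene crop: shoe hole at (206,311), slot from (265,185) to (222,268), mouth corners at (42,470) and (215,525). Top crop: hole at (434,145), slot from (262,177) to (385,150), mouth corners at (632,18) and (672,210). I'll fit the housing pose to these.

```bash
cat > fit.py <<'E'
from h import *
cs=cams()
S=lambda x,y:np.array([x/9+261.56,y/9+131.56]); T=lambda x,y:np.array([x/10+159.55,y/10+164.55])
ob=[(0,(22,0,41),S(266,183),1),(1,(22,0,41),T(262,177),1),(0,(-15,0,41),S(220,270),1),(1,(-15,0,41),T(383,150),1),
(0,(-97,31,'h'),S(42,470),.7),(0,(-97,-31,'h'),S(215,525),.7),(1,(-97,-31,'h'),T(632,18),.7),
(0,('s',0,32),S(206,312),1),(1,('s',0,32),T(434,145),1)]
def P(p,o): return [p[3] if v=='s' else p[4] if v=='h' else v for v in o]
f=lambda p:np.concatenate([w*(proj(cs[c],pose(p[:3],P(p,o)))[0]-u) for c,o,u,w in ob])
r=least_squares(f,[570,105,1.76,-30,28],x_scale=[1,1,.01,1,1]); p=r.x
cov=np.linalg.inv(r.jac.T@r.jac)*(r.fun@r.fun)/5
print("housing",p,"yaw",round(p[2],4),"sd",np.sqrt(np.diag(cov))); print(r.fun.reshape(-1,2))
# yaw by long edges in top view
for a,b,z in [((632,18),(50,133),28),((672,210),(88,328),5)]:
    d=onz(cs[1],T(*b),z)-onz(cs[1],T(*a),z); print("edge yaw",np.arctan2(d[1],d[0]),np.linalg.norm(d))
print("mid edges", [ (onz(cs[1],T(*a),28)[:2]) for a in((632,18),(50,133))])
print("tunnel pt",pose(p[:3],(-15,0,16)),"mouth",pose(p[:3],(-75,0,16)))
tri_h=tri(cs,[S(206,312),T(434,145)]);print("shoe hole tri",tri_h, "slot end tri",tri(cs,[S(266,183),T(262,177)]))
E
python3 fit.py
```

```text
housing [565.09 134.04   1.78 -29.49  11.83] yaw 1.7784 sd [0.79 0.92 0.02 1.68 3.54]
[[-0.2  -0.17]
 [ 0.4  -0.07]
 [ 0.51 -0.81]
 [ 0.19  0.03]
 [-0.12 -0.38]
 [-0.08  0.46]
 [ 0.17 -0.37]
 [ 0.05 -0.17]
 [ 0.14 -0.06]]
edge yaw 1.7581852681307577 183.17542662210394
edge yaw 1.7613714370256905 186.80439579943413
mid edges [array([610.72,  44.93]), array([576.6, 224.9])]
tunnel pt [[568.18 119.36  16.  ]] mouth [[580.54  60.65  16.  ]]
shoe hole tri [571.06 105.69  30.47] slot end tri [560.64 157.22  38.4 ]
```

```bash
cat >> h.py <<'E'
from scipy.spatial.transform import Rotation as Ro
def rel(target,yaw=None):
    "world target (mm), yaw -> tool shift and tool turn (deg) from the measured pose"
    s=env.state(); R=Ro.from_euler("xyz",s["tcp_rot"]); d=R.inv().apply(np.array(target)-s["eef_pos"])
    t=0 if yaw is None else -np.degrees((yaw-s["tcp_rot"][2]+np.pi)%(2*np.pi)-np.pi)
    print("shift",d.round(1),"turn",round(t,2),"| at",s["eef_pos"].round(1),"rpy",s["tcp_rot"].round(4),"F",s["ft_force"].round(2),"t",round(s["t"],2))
E
python3 - <<'E'
from h import *
rel([520,250,220],1.506)
rel([446,-240,120],1.506)
E
```

```text
shift [-412.7 -221.7   13.6] turn 75.05 | at [200.  592.1 233.6] rpy [-3.14 -0.    2.82] F [ 0.25 -0.35  0.3 ] t 0.4
shift [-499.4 -709.6  113.6] turn 75.05 | at [200.  592.1 233.6] rpy [-3.14 -0.    2.82] F [ 0.25 -0.35  0.3 ] t 0.4
```

```bash
python3 -m crank '[[-413,-222,13,75,50],[-413,-222,13,75,50],[-413,-222,13,75,50],[-413,-222,13,75,50],[-413,-222,13,75,50],[-413,-222,13,75,50],[-413,-222,13,75,50],[-413,-222,13,75,50],[-413,-222,13,75,50],[-413,-222,13,75,50]]'
python3 - <<'E'
from h import *
rel([446,-240,120],1.506)
E
```

```text
t: 1.23
eef_pos: [485.6, 286.1, 222.2]
tcp_rot: [3.141, -0.0, 1.56]
ft_force: [0.6, 0.4, 0.2]
opening: 0.528
grip_force: 0.0
shift [-526.6  -33.7  102.1] turn 3.07 | at [485.6 286.1 222.2] rpy [ 3.14 -0.    1.56] F [0.64 0.38 0.19] t 1.23
```

```bash
python3 -m crank '[[-527,-34,40,3,50],[-527,-34,40,3,50],[-527,-34,40,3,50],[-527,-34,40,3,50],[-527,-34,40,3,50],[-527,-34,40,3,50],[-527,-34,40,3,50],[-527,-34,40,3,50],[-527,-34,40,3,50],[-527,-34,40,3,50]]';  python3 -m crank '[[-120,0,60,0,50],[-120,0,60,0,50],[-120,0,60,0,50],[-120,0,60,0,50],[-120,0,60,0,50]]'
python3 - <<'E'
from h import *
rel([446,-240,75],1.506)
E
```

```text
t: 2.07
eef_pos: [455.2, -128.6, 190.7]
tcp_rot: [3.141, 0.0, 1.513]
ft_force: [1.6, -0.7, 0.0]
opening: 0.522
grip_force: 0.0
t: 2.48
eef_pos: [448.1, -248.3, 129.2]
tcp_rot: [-3.14, -0.001, 1.51]
ft_force: [-0.4, 0.1, -0.3]
opening: 0.524
grip_force: 0.0
shift [ 8.1 -2.5 54.2] turn 0.23 | at [ 448.1 -248.3  129.2] rpy [-3.14 -0.    1.51] F [-0.44  0.1  -0.34] t 2.48
```

```bash
python3 -m crank '[[8,-2.5,30,0.2,50],[8,-2.5,54,0.2,50],[8,-2.5,54,0.2,50],[8,-2.5,54,0.2,50]]'
python3 - <<'E'
from h import *
rel([446,-240,30],1.506)
cs=cams(); r=lambda i,b,k:cv2.resize(i[b[1]:b[3],b[0]:b[2]],None,fx=k,fy=k,interpolation=cv2.INTER_CUBIC)
A=r(cs[0]["img"],(130,160,240,280),5); B=r(cs[1]["img"],(250,190,360,240),2.2)
c=np.zeros((600,800,3),np.uint8); c[:,:550]=A; c[:B.shape[0],555:555+B.shape[1]]=B[:,:245]; cv2.imwrite("pics/g1.png",c)
E
```

```text
t: 2.82
eef_pos: [446.9, -237.1, 76.9]
tcp_rot: [-3.14, -0.001, 1.511]
ft_force: [1.0, -0.6, -0.5]
opening: 0.527
grip_force: 0.0
shift [-3.  -0.6 46.9] turn 0.29 | at [ 446.9 -237.1   76.9] rpy [-3.14 -0.    1.51] F [ 0.99 -0.63 -0.5 ] t 2.82
```

View pics/g1.png

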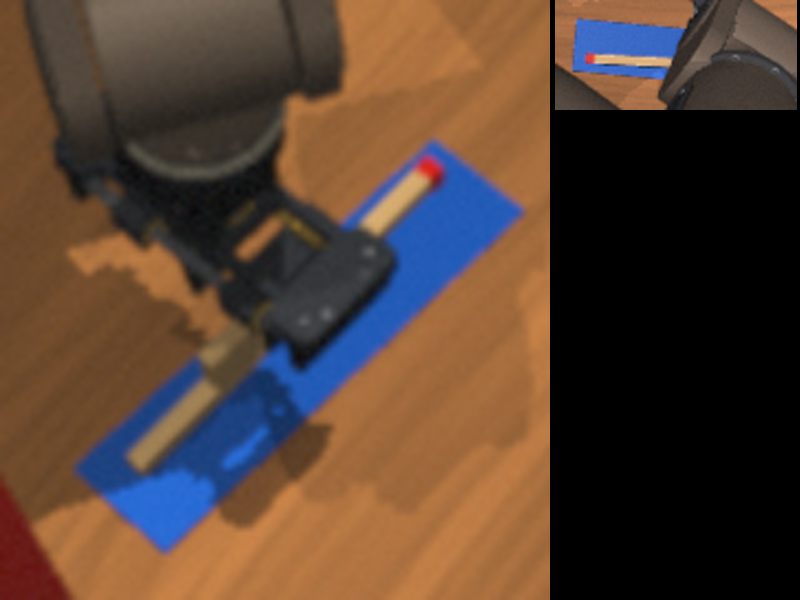

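The open fingers straddle the bar at about (290,290), with the hump just below the gripper around (235,350) and the red tip at (430,170). The alignment looks right, so I'll descend and then close.

```bash
python3 -m crank '[[-3,-0.6,20,0.3,50],[-3,-0.6,40,0.3,50],[-3,-0.6,47,0.3,50],[-3,-0.6,47,0.3,50],[-3,-0.6,47,0.3,50]]';python3 - <<'E'
from h import *
rel([446,-240,30],1.506)
E
python3 -m crank '[[0,0,0,0,25],[0,0,0,0,14],[0,0,0,0,10],[0,0,0,0,5],[0,0,0,0,5],[0,0,0,0,5]]'
```

```text
t: 3.33
eef_pos: [446.4, -241.2, 30.5]
tcp_rot: [3.141, 0.0, 1.505]
ft_force: [-0.3, -0.0, -0.1]
opening: 0.525
grip_force: 0.0
shift [ 1.2 -0.4  0.5] turn -0.06 | at [ 446.4 -241.2   30.5] rpy [3.14 0.   1.5 ] F [-0.34 -0.03 -0.09] t 3.33
t: 3.83
eef_pos: [446.0, -241.2, 29.7]
tcp_rot: [3.141, 0.0, 1.505]
ft_force: [-1.1, -0.1, 0.2]
opening: 0.162
grip_force: 0.0
```

```bash
python3 -m crank '[[0,0,0,0,5],[0,0,0,0,5],[0,0,0,0,5],[0,0,0,0,5]]'; python3 -m crank '[[0,0,-10,0,5],[0,0,-30,0,5],[0,0,-60,0,5],[0,0,-90,0,5],[0,0,-90,0,5],[0,0,-90,0,5]]'
```

```text
t: 4.17
eef_pos: [446.0, -241.2, 29.7]
tcp_rot: [3.141, 0.0, 1.505]
ft_force: [-1.0, 0.2, 4.2]
opening: 0.133
grip_force: 30.0
t: 4.67
eef_pos: [446.4, -241.4, 121.2]
tcp_rot: [3.139, 0.002, 1.505]
ft_force: [-0.4, 0.7, -0.4]
opening: 0.135
grip_force: 30.0
```

Run:
```python
from h import *
rel([617,-131.4,110],1.762)
```

```text
shift [121.1 163.   11.5] turn -14.73 | at [ 446.4 -241.4  121.2] rpy [3.14 0.   1.5 ] F [-0.42  0.74 -0.38] t 4.67
```

```bash
python3 -m crank '[[15,20,2,-2,5],[36,49,4,-5,5],[58,78,6,-8,5],[80,107,8,-11,5],[100,135,10,-13,5],[115,155,11,-14.7,5],[121,163,11,-14.7,5],[121,163,11,-14.7,5]]'
python3 - <<'E'
from h import *
rel([617,-131.4,43.5],1.762)
E
```

```text
t: 5.33
eef_pos: [617.2, -129.8, 107.1]
tcp_rot: [-3.14, -0.001, 1.763]
ft_force: [-0.5, 0.8, -1.4]
opening: 0.131
grip_force: 30.0
shift [-1.6 -0.4 63.6] turn 0.04 | at [ 617.2 -129.8  107.1] rpy [-3.14 -0.    1.76] F [-0.53  0.83 -1.37] t 5.33
```

```bash
python3 -m crank '[[-1.6,-0.4,25,0,5],[-1.6,-0.4,50,0,5],[-1.6,-0.4,63,0,5],[-1.6,-0.4,63,0,5],[-1.6,-0.4,63,0,5],[-1.6,-0.4,63,0,5]]'
python3 - <<'E'
from h import *
rel([617,-131.4,43.5],1.762)
cs=cams(); r=lambda i,b,k:cv2.resize(i[b[1]:b[3],b[0]:b[2]],None,fx=k,fy=k,interpolation=cv2.INTER_CUBIC)
A=r(cs[0]["img"],(235,130,315,240),5); B=r(cs[1]["img"],(155,150,255,210),4)
c=np.zeros((600,800,3),np.uint8); c[:550,:400]=A; c[:240,400:800]=B; cv2.imwrite("pics/t1.png",c)
np.savez("last.npz",a=cs[0]["img"],b=cs[1]["img"])
for i,b in enumerate([(235,130,315,240),(155,150,270,215)]):
    H=hsv(cs[i]); m,ce,n=blob(cv2.inRange(H,(0,150,100),(5,255,255))|cv2.inRange(H,(172,150,100),(180,255,255)),b); print(i,"red",ce,n,onz(cs[i],ce,28))
E
```

```text
t: 5.83
eef_pos: [616.7, -133.4, 46.6]
tcp_rot: [3.141, 0.0, 1.761]
ft_force: [0.1, 0.9, -0.5]
opening: 0.138
grip_force: 30.0
shift [1.9 0.7 3.1] turn -0.09 | at [ 616.7 -133.4   46.6] rpy [3.14 0.   1.76] F [ 0.05  0.93 -0.48] t 5.83
0 red [274.17 188.83] 6 [590.06  21.79  28.  ]
1 red [230.67 173.83] 18 [586.98  20.48  28.  ]
```

View pics/t1.png

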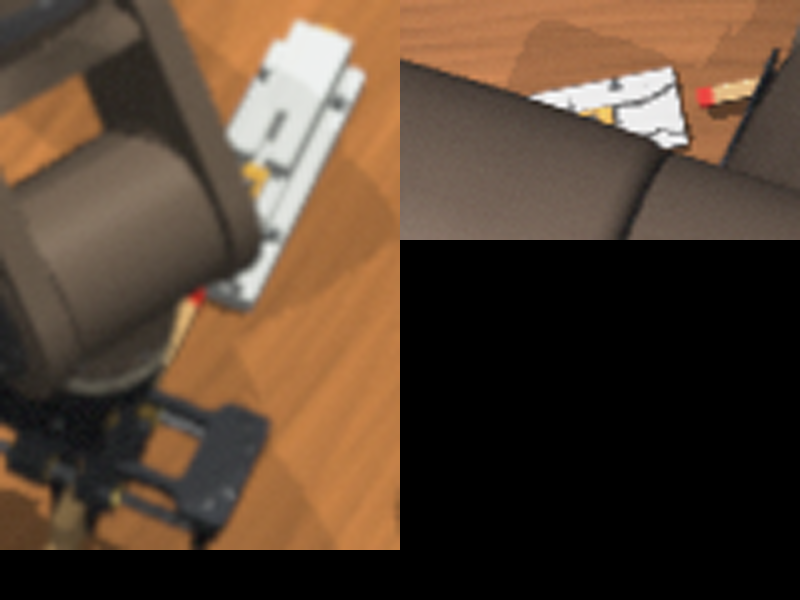

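The top crop shows the red tip at about (707,97), in line with the flared mouth at about (680,115). The computed offset from the channel line is about 0.5 mm. I'll lower the stick and enter slowly.

```bash
python3 -m crank '[[2,0.6,1.5,0,5],[4,0.6,3,0,5],[7,0.6,3,0,5],[10,0.6,3,0,5],[13,0.6,3,0,5],[16,0.6,3,0,5],[19,0.6,3,0,5],[22,0.6,3,0,5],[24,0.6,3,0,5],[25,0.6,3,0,5]]'
python3 - <<'E'
from h import *
a=1.762;u=np.array([np.cos(a),np.sin(a)]);n=np.array([-u[1],u[0]])
s=env.state();d=s["eef_pos"][:2]-[571.06,105.7];print("tip s",d@u-29.5+161,"lat",d@n,"z",s["eef_pos"][2],"rpy",s["tcp_rot"].round(4),"F",s["ft_force"].round(2), s["moment"].round(3))
E
```

```text
t: 6.77
eef_pos: [612.3, -107.8, 42.6]
tcp_rot: [-3.142, -0.0, 1.762]
ft_force: [0.1, 0.1, -0.8]
opening: 0.136
grip_force: 30.0
tip s -85.99067252095483 lat 0.10043203097101383 z 42.61031551029664 rpy [-3.14 -0.    1.76] F [ 0.05  0.1  -0.78] [-0.13  0.06  0.02]
```

```bash
cat > st.py <<'E'
from h import *
a=1.762;u=np.array([np.cos(a),np.sin(a)]);n=np.array([-u[1],u[0]])
s=env.state();d=s["eef_pos"][:2]-[571.06,105.7];F=s["ft_force"]
print("tip s %.1f lat %.2f z %.1f yaw %.4f Ffeed %.2f Flat %.2f Fz %.2f t %.2f"%(d@u-29.5+161,d@n,s["eef_pos"][2],s["tcp_rot"][2],F[:2]@u,F[:2]@n,F[2],s["t"]),s["moment"].round(3))
E
python3 -m crank '[[2,0,-0.8,0,5],[4,0,-0.8,0,5],[6,0,-0.8,0,5],[8,0,-0.8,0,5],[10,0,-0.8,0,5],[12,0,-0.8,0,5]]'; python3 st.py
```

```text
t: 7.27
eef_pos: [610.0, -96.2, 43.4]
tcp_rot: [3.142, -0.0, 1.761]
ft_force: [-0.2, -0.1, -0.9]
opening: 0.135
grip_force: 30.0
tip s -74.2 lat 0.11 z 43.4 yaw 1.7612 Ffeed -0.09 Flat 0.18 Fz -0.86 t 7.27 [-0.04  0.09 -0.02]
```

```bash
python3 -m crank '[[2,0,0,0,5],[4,0,0,0,5],[6,0,0,0,5],[8,0,0,0,5],[10,0,0,0,5],[12,0,0,0,5]]'; python3 st.py
```

```text
t: 7.77
eef_pos: [607.8, -84.4, 43.4]
tcp_rot: [3.141, -0.0, 1.761]
ft_force: [-0.8, -0.1, -0.7]
opening: 0.136
grip_force: 30.0
tip s -62.2 lat 0.06 z 43.4 yaw 1.7612 Ffeed 0.05 Flat 0.77 Fz -0.75 t 7.77 [-0.14  0.03  0.01]
```

```bash
python3 -m crank '[[1.5,0,0,0,5],[3,0,0,0,5],[4.5,0,0,0,5],[6,0,0,0,5],[7.5,0,0,0,5],[9,0,0,0,5],[10,0,0,0,5],[11,0,0,0,5],[12,0,0,0,5],[13,0,0,0,5]]'; python3 st.py;python3 -m crank '[[1,0,0,0,5],[2,0,0,0,5],[3,0,0,0,5],[4,0,0,0,5],[5,0,0,0,5],[6,0,0,0,5],[7,0,0,0,5],[8,0,0,0,5],[9,0,0,0,5],[10,0,0,0,5]]'; python3 st.py
```

```text
t: 8.6
eef_pos: [605.3, -71.8, 43.4]
tcp_rot: [3.142, -0.0, 1.761]
ft_force: [0.4, -0.5, -1.4]
opening: 0.135
grip_force: 30.0
tip s -49.3 lat 0.10 z 43.4 yaw 1.7613 Ffeed -0.57 Flat -0.31 Fz -1.42 t 8.60 [-0.11  0.01  0.03]
t: 9.43
eef_pos: [603.4, -62.0, 43.4]
tcp_rot: [3.142, -0.0, 1.761]
ft_force: [1.0, -1.1, -0.8]
opening: 0.135
grip_force: 30.0
tip s -39.3 lat 0.07 z 43.4 yaw 1.7613 Ffeed -1.25 Flat -0.79 Fz -0.81 t 9.43 [-0.12  0.04 -0.08]
```

```bash
python3 -m crank '[[1.4,0,0,0,5],[2.8,0,0,0,5],[4.2,0,0,0,5],[5.6,0,0,0,5],[7,0,0,0,5],[8.4,0,0,0,5],[9.8,0,0,0,5],[11.2,0,0,0,5],[12.6,0,0,0,5],[14,0,0,0,5]]'; python3 st.py;python3 -m crank '[[1.4,0,0,0,5],[2.8,0,0,0,5],[4.2,0,0,0,5],[5.6,0,0,0,5],[7,0,0,0,5],[8.4,0,0,0,5],[9.8,0,0,0,5],[11.2,0,0,0,5],[12.6,0,0,0,5],[14,0,0,0,5]]'; python3 st.py
```

```text
t: 10.27
eef_pos: [600.8, -48.1, 43.4]
tcp_rot: [3.142, -0.0, 1.761]
ft_force: [-0.1, -0.6, -0.2]
opening: 0.136
grip_force: 30.0
tip s -25.2 lat 0.05 z 43.4 yaw 1.7613 Ffeed -0.61 Flat 0.20 Fz -0.21 t 10.27 [-0.16 -0.05  0.02]
t: 11.1
eef_pos: [598.1, -34.4, 43.4]
tcp_rot: [3.142, -0.0, 1.761]
ft_force: [-1.6, -0.6, -1.1]
opening: 0.137
grip_force: 30.0
tip s -11.2 lat 0.04 z 43.4 yaw 1.7613 Ffeed -0.25 Flat 1.68 Fz -1.11 t 11.10 [-0.17  0.03  0.01]
```

```bash
python3 -m crank '[[1,0,0,0,5],[2,0,0,0,5],[3,0,0,0,5],[4,0,0,0,5],[5,0,0,0,5],[6,0,0,0,5],[7,0,0,0,5]]'; python3 st.py
```

```text
t: 11.68
eef_pos: [596.8, -27.6, 43.4]
tcp_rot: [3.142, -0.0, 1.761]
ft_force: [-0.5, -0.5, -0.2]
opening: 0.136
grip_force: 30.0
tip s -4.3 lat 0.04 z 43.4 yaw 1.7612 Ffeed -0.39 Flat 0.54 Fz -0.15 t 11.68 [-0.15  0.06  0.01]
```

```bash
python3 -m crank '[[0.8,0,0,0,5],[1.6,0,0,0,5],[2.4,0,0,0,5],[3.2,0,0,0,5],[4,0,0,0,5]]'; python3 st.py
```

```text
t: 12.1
eef_pos: [596.1, -23.7, 43.4]
tcp_rot: [3.142, -0.0, 1.761]
ft_force: [1.1, -0.5, -0.7]
opening: 0.134
grip_force: 30.0
tip s -0.3 lat 0.04 z 43.4 yaw 1.7613 Ffeed -0.74 Flat -0.95 Fz -0.65 t 12.10 [-0.18  0.02  0.02]
```

```bash
python3 -m crank '[[0.8,0,0,0,5],[1.6,0,0,0,5],[2.4,0,0,0,5],[3.2,0,0,0,5]]'; python3 st.py
```

```text
t: 12.43
eef_pos: [595.5, -20.5, 43.4]
tcp_rot: [3.142, -0.0, 1.761]
ft_force: [0.2, 0.3, -1.2]
opening: 0.133
grip_force: 30.0
tip s 2.9 lat 0.04 z 43.4 yaw 1.7612 Ffeed 0.22 Flat -0.26 Fz -1.20 t 12.43 [-0.16  0.12  0.05]
```

```bash
python3 -m crank '[[0.8,0,0,0,5],[1.6,0,0,0,5],[2.4,0,0,0,5],[3.2,0,0,0,5]]'; python3 st.py
```

```text
t: 12.77
eef_pos: [594.8, -17.4, 43.4]
tcp_rot: [3.142, -0.0, 1.761]
ft_force: [0.7, -2.0, -0.3]
opening: 0.134
grip_force: 30.0
tip s 6.1 lat 0.04 z 43.4 yaw 1.7613 Ffeed -2.05 Flat -0.31 Fz -0.26 t 12.77 [-0.15 -0.01 -0.04]
```

```bash
python3 -m crank '[[0.5,0,0,0,5],[1,0,0,0,5],[1.5,0,0,0,5],[2,0,0,0,5]]'; python3 st.py
```

```text
t: 13.1
eef_pos: [594.5, -15.5, 43.4]
tcp_rot: [3.142, -0.0, 1.761]
ft_force: [0.6, -1.2, -0.6]
opening: 0.138
grip_force: 30.0
tip s 8.1 lat 0.03 z 43.4 yaw 1.7613 Ffeed -1.24 Flat -0.36 Fz -0.64 t 13.10 [-0.22  0.    0.01]
```

```bash
python3 -m crank '[[0.6,0,0,0,5],[1.2,0,0,0,5],[1.8,0,0,0,5],[2.4,0,0,0,5],[3,0,0,0,5]]'; python3 st.py
```

```text
t: 13.52
eef_pos: [593.9, -12.5, 43.4]
tcp_rot: [-3.142, -0.0, 1.761]
ft_force: [0.8, -0.5, -1.0]
opening: 0.137
grip_force: 30.0
tip s 11.1 lat 0.05 z 43.4 yaw 1.7613 Ffeed -0.67 Flat -0.72 Fz -0.98 t 13.52 [-0.14  0.01  0.06]
```

```bash
python3 -m crank '[[0.6,0,0,0,5],[1.2,0,0,0,5],[1.8,0,0,0,5]]'; python3 st.py
```

```text
t: 13.77
eef_pos: [593.6, -10.7, 43.4]
tcp_rot: [3.142, -0.0, 1.761]
ft_force: [0.4, -0.9, -0.4]
opening: 0.134
grip_force: 30.0
tip s 12.9 lat 0.03 z 43.4 yaw 1.7613 Ffeed -0.91 Flat -0.25 Fz -0.41 t 13.77 [-0.12 -0.01  0.05]
```

```bash
python3 -m crank '[[0.6,0,0,0,5],[1.2,0,0,0,5],[1.8,0,0,0,5],[2.4,0,0,0,5],[3,0,0,0,5]]'; python3 st.py
```

```text
t: 14.18
eef_pos: [593.2, -8.2, 43.5]
tcp_rot: [3.141, 0.0, 1.761]
ft_force: [0.2, -5.8, 0.3]
opening: 0.136
grip_force: 30.0
tip s 15.5 lat -0.14 z 43.5 yaw 1.7614 Ffeed -5.74 Flat 0.87 Fz 0.34 t 14.18 [-1.09 -0.06  0.07]
```

```bash
python3 -m crank '[[0.6,0,0,0,5],[1.2,0,0,0,5],[1.8,0,0,0,5]]'; python3 st.py
```

```text
t: 14.43
eef_pos: [593.1, -6.8, 43.6]
tcp_rot: [3.141, 0.001, 1.761]
ft_force: [0.9, -9.5, 1.3]
opening: 0.135
grip_force: 30.0
tip s 16.9 lat -0.24 z 43.6 yaw 1.7615 Ffeed -9.51 Flat 0.90 Fz 1.30 t 14.43 [-1.64 -0.08  0.1 ]
```

The stop is found: the push has grown steadily to 9.5 N. Now I'll hold it.

```bash
python3 -m crank '[[0.2,0,0,0,5],[0.2,0,0,0,5],[0.2,0,0,0,5],[0.2,0,0,0,5],[0.2,0,0,0,5]]'; python3 st.py; python3 -m crank '[[0,0,0,0,5],[0,0,0,0,5],[0,0,0,0,5],[0,0,0,0,5],[0,0,0,0,5],[0,0,0,0,5],[0,0,0,0,5],[0,0,0,0,5],[0,0,0,0,5],[0,0,0,0,5]]'; python3 st.py
```

```text
t: 14.85
eef_pos: [593.1, -6.7, 43.6]
tcp_rot: [3.141, 0.001, 1.761]
ft_force: [1.7, -8.9, -0.1]
opening: 0.131
grip_force: 30.0
tip s 17.0 lat -0.25 z 43.6 yaw 1.7614 Ffeed -9.08 Flat 0.06 Fz -0.06 t 14.85 [-1.58 -0.1   0.13]
t: 15.68
eef_pos: [593.1, -6.7, 43.6]
tcp_rot: [3.141, 0.001, 1.761]
ft_force: [0.5, -8.5, -0.0]
opening: 0.133
grip_force: 30.0
tip s 17.0 lat -0.24 z 43.6 yaw 1.7614 Ffeed -8.44 Flat 1.09 Fz -0.02 t 15.68 [-1.52 -0.09  0.05]
```

```bash
python3 -m crank '[[0.3,0,0,0,5],[0.6,0,0,0,5],[0.6,0,0,0,5],[0.6,0,0,0,5],[0.6,0,0,0,5],[0.6,0,0,0,5],[0.6,0,0,0,5],[0.6,0,0,0,5],[0.6,0,0,0,5],[0.6,0,0,0,5]]'; python3 st.py; python3 -m crank '[[0,0,0,0,5],[0,0,0,0,5],[0,0,0,0,5],[0,0,0,0,5]]'; python3 st.py
```

```text
t: 16.52
eef_pos: [593.0, -6.3, 43.7]
tcp_rot: [3.141, 0.001, 1.761]
ft_force: [1.6, -9.2, 1.0]
opening: 0.136
grip_force: 30.0
tip s 17.4 lat -0.30 z 43.7 yaw 1.7614 Ffeed -9.33 Flat 0.19 Fz 0.99 t 16.52 [-1.78 -0.1   0.1 ]
t: 16.85
eef_pos: [593.0, -6.3, 43.7]
tcp_rot: [3.141, 0.001, 1.761]
ft_force: [1.5, -9.8, 0.2]
opening: 0.135
grip_force: 30.0
tip s 17.4 lat -0.27 z 43.7 yaw 1.7615 Ffeed -9.95 Flat 0.35 Fz 0.18 t 16.85 [-1.77 -0.09  0.1 ]
```

```bash
python3 -m crank '[[-1,0,0,0,5],[-2,0,0,0,5],[-4,0,0,0,5],[-7,0,0,0,5],[-11,0,0,0,5],[-15,0,0,0,5],[-19,0,0,0,5],[-23,0,0,0,5],[-27,0,0,0,5],[-31,0,0,0,5]]'; python3 st.py; python3 -m crank '[[-5,0,0,0,5],[-10,0,0,0,5],[-15,0,0,0,5],[-20,0,0,0,5],[-25,0,0,0,5],[-30,0,0,0,5],[-35,0,0,0,5],[-40,0,0,0,5],[-45,0,0,0,5],[-50,0,0,0,5]]'; python3 st.py
```

```text
t: 17.68
eef_pos: [598.4, -36.2, 43.4]
tcp_rot: [3.142, -0.0, 1.761]
ft_force: [-0.3, 0.7, -0.2]
opening: 0.137
grip_force: 30.0
tip s -13.0 lat 0.07 z 43.4 yaw 1.7613 Ffeed 0.74 Flat 0.13 Fz -0.22 t 17.68 [-0.04  0.02  0.03]
t: 18.52
eef_pos: [607.9, -85.3, 43.4]
tcp_rot: [3.142, -0.0, 1.761]
ft_force: [-0.1, -0.2, 0.2]
opening: 0.132
grip_force: 30.0
tip s -63.1 lat 0.09 z 43.4 yaw 1.7613 Ffeed -0.22 Flat 0.14 Fz 0.17 t 18.52 [-0.04  0.02 -0.02]
```

```bash
python3 -m crank '[[-6,0,0,0,5],[-12,0,0,0,5],[-18,0,0,0,5],[-24,0,0,0,5],[-30,0,0,0,5],[-37,0,0,0,5],[-44,0,0,0,5],[-52,0,0,0,5],[-60,0,0,0,5],[-60,0,0,0,5]]'; python3 -m crank '[[0,0,-20,0,5],[0,0,-45,0,5],[0,0,-65,0,5],[0,0,-70,0,5],[0,0,-70,0,5],[0,0,-70,0,5]]'; python3 st.py
python3 - <<'E'
from h import *
rel([446,-241.2,80],1.505)
E
```

```text
t: 19.35
eef_pos: [619.6, -145.4, 43.4]
tcp_rot: [3.141, 0.0, 1.76]
ft_force: [0.0, -0.3, 0.1]
opening: 0.135
grip_force: 30.0
t: 19.85
eef_pos: [618.9, -143.6, 112.8]
tcp_rot: [-3.141, -0.0, 1.761]
ft_force: [-0.7, -0.3, -1.0]
opening: 0.133
grip_force: 30.0
tip s -122.3 lat 0.40 z 112.8 yaw 1.7613 Ffeed -0.20 Flat 0.76 Fz -0.96 t 19.85 [-0.11  0.09  0.02]
shift [ -63.1 -188.3   32.8] turn 14.69 | at [ 618.9 -143.6  112.8] rpy [-3.14 -0.    1.76] F [-0.71 -0.35 -0.96] t 19.85
```

Run:
```python
from h import *
rel([457,-244,80],1.49)
```

```text
shift [ -67.9 -178.    32.8] turn 15.55 | at [ 618.9 -143.6  112.8] rpy [-3.14 -0.    1.76] F [-0.71 -0.35 -0.96] t 19.85
```

```bash
python3 -m crank '[[-8,-20,0,2,5],[-18,-48,4,5,5],[-30,-78,8,8,5],[-42,-110,16,11,5],[-55,-140,24,14,5],[-63,-165,32,15.5,5],[-68,-178,32,15.5,5],[-68,-178,32,15.5,5],[-68,-178,32,15.5,5]]'
python3 - <<'E'
from h import *
rel([457,-244,31],1.49)
E
```

```text
t: 20.6
eef_pos: [457.4, -244.5, 81.1]
tcp_rot: [-3.141, -0.0, 1.49]
ft_force: [0.4, 1.0, -0.1]
opening: 0.137
grip_force: 30.0
shift [ 0.4 -0.4 50.1] turn 0.02 | at [ 457.4 -244.5   81.1] rpy [-3.14 -0.    1.49] F [ 0.37  1.   -0.09] t 20.6
```

```bash
python3 -m crank '[[0,0,15,0,5],[0,0,30,0,5],[0,0,42,0,5],[0,0,47,0,5],[0,0,49,0,5],[0,0,50,0,5],[0,0,50.7,0,5],[0,0,51,0,5],[0,0,51,0,5]]'; python3 st.py
```

```text
t: 21.35
eef_pos: [457.6, -244.3, 30.8]
tcp_rot: [3.141, 0.0, 1.491]
ft_force: [-0.5, 0.2, -1.0]
opening: 0.138
grip_force: 30.0
tip s -190.6 lat 177.91 z 30.8 yaw 1.4910 Ffeed 0.33 Flat 0.43 Fz -0.98 t 21.35 [-0.09  0.09  0.02]
```

```bash
python3 -m crank '[[0,0,0.5,0,5],[0,0,1,0,5],[0,0,1,0,5],[0,0,1,0,5]]'; python3 st.py
```

```text
t: 21.68
eef_pos: [457.4, -244.3, 29.7]
tcp_rot: [3.141, 0.0, 1.491]
ft_force: [-0.5, 1.4, 3.4]
opening: 0.132
grip_force: 30.0
tip s -190.6 lat 178.08 z 29.7 yaw 1.4906 Ffeed 1.48 Flat 0.23 Fz 3.44 t 21.68 [0.05 0.14 0.04]
```

Touchdown at 3 N. I'll release and retreat straight up.

```bash
python3 -m crank '[[0,0,0,0,20],[0,0,0,0,30],[0,0,0,0,50],[0,0,0,0,50],[0,0,0,0,50],[0,0,0,0,50]]'; python3 -m crank '[[0,0,-10,0,50],[0,0,-30,0,50],[0,0,-60,0,50],[0,0,-100,0,50],[0,0,-140,0,50],[0,0,-180,0,50],[0,0,-200,0,50],[0,0,-200,0,50]]'
```

```text
t: 22.18
eef_pos: [457.3, -244.2, 29.3]
tcp_rot: [-3.141, -0.0, 1.491]
ft_force: [-0.7, 0.3, -0.2]
opening: 0.491
grip_force: 0.0
t: 22.85
eef_pos: [458.4, -244.9, 234.8]
tcp_rot: [3.134, 0.004, 1.491]
ft_force: [0.2, 0.5, -0.1]
opening: 0.526
grip_force: 0.0
```

```bash
python3 -m crank '[[-40,-30,0,0,50],[-80,-60,0,0,50],[-120,-90,0,0,50],[-140,-100,0,0,50],[-150,-100,0,0,50],[-150,-100,0,0,50],[-150,-100,0,0,50]]'
python3 - <<'E'
from h import *
cs=cams(); r=lambda i,b,k:cv2.resize(i[b[1]:b[3],b[0]:b[2]],None,fx=k,fy=k,interpolation=cv2.INTER_CUBIC)
A=r(cs[0]["img"],(140,120,340,280),3); B=r(cs[1]["img"],(155,150,365,250),2.8)
c=np.zeros((600,800,3),np.uint8); c[:A.shape[0]//2*1+0]=0
c[:320,:400]=cv2.resize(A,(400,320)); c[320:600,:588]=B; cv2.imwrite("pics/e1.png",c); print(env.state()["ft_force"])
E
```

```text
t: 23.43
eef_pos: [345.3, -385.7, 229.0]
tcp_rot: [-3.141, -0.001, 1.489]
ft_force: [0.5, 0.5, 0.3]
opening: 0.527
grip_force: 0.0
[0.16 0.7  0.19]
```

View pics/e1.png

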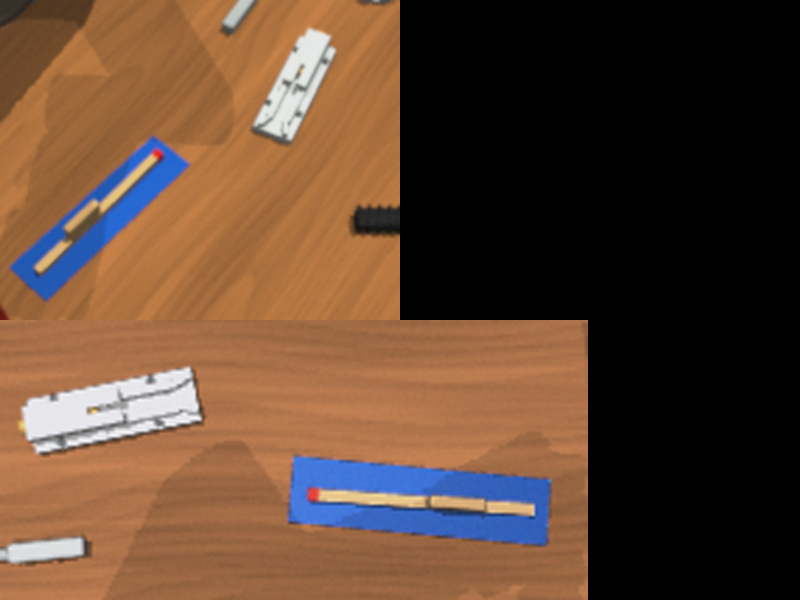

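The shoe is in the tunnel: its brass shows through the sight slot at (92,410). The stick lies flat, centred along the mat, from (313,495) to (533,510). The arm is clear, so I'll hand in.

```bash
python3 -m crank '[[0,0,0,0,50],[0,0,0,0,50],[0,0,0,0,50]]'; python3 -c "
from cell import env
print(env.job_done())"
```

```text
t: 23.78
eef_pos: [346.2, -385.0, 229.4]
tcp_rot: [3.142, -0.0, 1.492]
ft_force: [0.3, -0.2, 0.2]
opening: 0.525
grip_force: 0.0
the job is handed in; nothing more can be done
None
```

I handed the job in at about 24 s: the shoe was fed to the sprung stop and held there at about 8.5–10 N for roughly 2 s, and the stick is back flat on the mat; no verdict came back.

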